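Reset a tripped breaker under a push-latch flap

TASK

A circuit breaker has tripped in the grey bench power console: under its smoked flap, one of the three push-buttons stands out. Press the flap down at its front to pop it open, press the tripped button fully in, then press the flap down again until it latches shut. Do it all by pressing with the fingertips: do not pry or pull the flap up, pick nothing up, and leave the things around the console where they are.

Things in the scene. Friction and masses are not known exactly. Their poses are not given: they have to be found in the camera images.
- console: grey steel power box fixed to the bench, 190 x 180 x 64 mm. Origin: centre of its underside; -x is its front (red and black sockets), +x the hinge side, z up. Recess in its top: x -78 to +62, y -76 to +76 mm, black floor 39 mm above the bench; the flap lies in it, level with the 64 mm rim. The breakers stand on that floor at x = -44, y = -38, 0, +38 mm.
- flap (a joint): angle of the flap (rad): 0 to 0.02 latched shut; 1.40 wide open (stop; front edge 200 mm above the bench); -0.047 pressed right in (stop; 5.5 mm down at the thumb pad). Sprung open with a push-push latch. Pressed to the inner stop from latched and let go, it swings up by itself to 1.40 in 2 to 3 s; pushed from open to the inner stop and let go, it rises to 0 and stays.
- flap_press (a point): point on the outer (upper) face of the flap, on the ribbed thumb pad at the middle of its front, 115 mm from the hinge axis, 23 mm in from the front edge; moves with the flap. Its x points along the flap to the hinge, its z out of the outer face (up when shut, away from the console's front when open). Pressing here takes 2 to 3 N up to the stop; a half press changes nothing.
- flap_hinge (a point): middle of the flap's hinge axis, fixed to the console, 61 mm above the bench; axes as the console's, the hinge runs along y. The flap: black frame with smoked window, 138 mm from the axis to its front edge, 150 mm wide, 4 mm thick, outer face 3 mm from the axis. Inside, at the middle near the front edge, a white striker sticks out 25 mm; with the flap open it points to the console's front, 170 to 195 mm above the bench.
- button (a joint): travel of the tripped breaker's button (m), along straight down: 0 to 0.001 = tripped, standing out; 0.006 = fully in. It stays where it is left and takes about 3 N to move.
- button_top (a point): centre of the top of the tripped breaker's button: white, 14 mm across, red band under it, standing 13 mm above the recess floor when tripped, 7 mm when in (52 and 46 mm above the bench). It may be at any of the three places in the row; the other two breakers look the same but are already in.
- sax_key: loose brass saxophone key, 67 x 105 x 9 mm, lying on the bench; origin at the centre of its underside. Leave alone.
- pliers: loose pliers with red handles, 134 x 64 x 11 mm, lying flat; origin at the centre of its underside. Leave alone.
- screw_pot: loose small clear pot, 48 x 48 x 49 mm, standing; origin at the centre of its underside, z up. Leave alone.
- oil_bottle: loose small green squeeze bottle with a white nozzle, 20 x 20 x 62 mm, standing; origin at the centre of its underside, z up. Leave alone.

How it is judged:
By the outcome, as a careful person would: the job done as asked, in the order asked, and still so for the second after the job is handed in, with the robot touching nothing.
It also fails if it takes over 54 s, if anything falls off the work surface, if the arm or the gripper's body presses on something with over 40 N, if the wrist force passes 120 N, or if a joint passes its speed limit or range.

ROBOT

A 6-joint arm with a two-finger parallel gripper is mounted at the origin on the work surface; the furniture and walls round the work are solid. World frame = base frame: x ahead of the robot, y to its left, z up, the work surface at z = 0. Lengths are in m, angles in rad, forces in N, time in s.
With the tool pointing down it reaches from about 0.275 to 0.825 m from the base axis. Payload 5.2 kg.
Tool frame: the origin (TCP) lies midway between the tips of the shut fingers; the grasp point (between the pads) lies 19 mm behind it; z points along the fingers, y is the line along which they close (so a half turn about z gives the same grasp; the last joint's range is limited). The gripper opens to 93 mm and grips with 3 to 60 N. Pads are 15 mm wide; open, the fingers measure 128 mm over their backs; the gripper's body (75 mm by 188 mm) begins 65 mm behind the grasp point.
Start: joints at [1.052, 0.259, 1.535, -0, 1.348, -0.203], TCP at [0.171, 0.523, 0.219] pointing down, gripper open.
Joint ranges: [-3.14, 3.14], [-0.91, 2.08], [0.19, 2.58], [-1.22, 4.36], [0.22, 2.71], [-3.12, 3.12]. Speed limits (rad/s): [2.57, 2.57, 3.14, 3.14, 3.14, 3.14].

INTERFACE

Orientations are given as a unit quaternion [w, x, y, z].
In Python, from cell import manip gives the robot as it stands.
- The arm moves only by the tool send_rows, never from a script. Its arguments are lists of equal length, an entry for each row: "xyz": the shift along the tool's x, y, z in m, a list of three; "turn": the turn, a rotation vector about the tool's x, y, z in rad, a list of three; "gripper": the finger opening in m, from 0 to 0.093. A call has 1 to 20 rows; each row shifts and turns the commanded pose from where the row before left it, along the tool's axes as they then stand; what a row does not reach is not made up. A row lasts 1/12 s, in which the tool goes at most 41.7 mm and 7.16 degrees, less where a joint would pass 70% of its speed; a pose out of reach is approached as far as the arm can. A call with a gripper value outside its range is refused whole. The fingers move at their own pace and stop on an object; "grip_force" is the grip in N (left out, the last holds). Time passes only in rows, so rows that do not move let the fingers close. It gives the time, the measured TCP pose, the force, the opening and the grip force at its end, in the units of the state.
- manip.read_state(): the state, without advancing time (a new reading comes with each control period).
- manip.camera(name): name is "side" or "top"; returns a dict with "frame" (400x640x3 uint8, red, green, blue), "depth" (400x640 float32, m along the optical axis (not along the pixel's ray), 0 where there is no reading), "fovy" (degrees; the focal length in pixels is half the picture's height over the tangent of half this angle, whatever the lens; pixels are square), "cx", "cy" (the principal point, pixels), "view" (4x4, takes a point from world to camera coordinates). Camera axes: x right, y up, looking along -z (the intrinsics and any distortion apply to the point x, -y, -z); pixel columns grow to the right and rows downward; lengths in m; the calibration is good to about 2 mm. A picture is of the moment at which its call begins.
- manip.sign_off(): hands the job in; it is judged then, once.
The state is a dict: "clock": time; "joints": joint angles; "qvel": joint speeds; "tau": joint torques, N m; "tcp_pos": TCP position; "eef_rot": TCP orientation; "ft_force": force on the tool from outside, world axes, zero at the start; "torque": the same for the moment, N m; "opening": finger opening in m; "finger_force": force on a finger pad.
Only numpy, scipy, OpenCV 4.12 (cv2) and the standard library are available. Lean on these libraries where they do the work, as an engineer would, in place of code of your own. Each camera call takes 0.05 s, during which the arm holds its last target. There are 200 camera calls.

## Working session

There is one attempt and no reset: what is moved stays moved. The work goes in short steps, Python scripts to look and compute and a tool call to move; the robot and the scene stay as the last step left them, time stands still between calls to the robot, and variables do not carry over. Pictures are saved under pics/ and viewed, at most 10 in all, crops included, and the job is handed in when it is done.

Besides the shell and the picture viewer there is one more tool, called after "Call:" by a JSON object that holds its "fn" and its "kwargs". send_rows: Moves the arm, as the interface text tells. Its arguments: {"type":"object","properties":{"xyz":{"type":"array"},"turn":{"type":"array"},"gripper":{"type":"array"},"grip_force":{"type":"number"}},"required":["xyz","turn","gripper"]}

```bash
ls; mkdir -p pics; cat > h.py <<'E'
import numpy as np, cv2
from cell import manip
def snap(name,fn=None):
    c=manip.camera(name)
    if fn: cv2.imwrite('pics/'+fn,c['frame'][:,:,::-1])
    return c
def world(c,u,v,d=None):
    f=200/np.tan(np.radians(c['fovy'])/2)
    d=c['depth'][int(v),int(u)] if d is None else d
    p=np.array([(u-c['cx'])/f*d,-(v-c['cy'])/f*d,-d,1])
    return (np.linalg.inv(c['view'])@p)[:3]
def pix(c,p):
    f=200/np.tan(np.radians(c['fovy'])/2)
    q=np.array(c['view'])@np.append(p,1)
    return c['cx']+f*q[0]/-q[2], c['cy']-f*q[1]/-q[2]
E
python3 - <<'E'
from h import *
for n in ('top','side'):
    c=snap(n,n+'0.png'); np.savez(n+'0.npz',**c)
    print(n,{k:(v if k not in('frame','depth') else None) for k,v in c.items()})
print(manip.read_state())
E
```

```text
pics
top {'frame': None, 'depth': None, 'fovy': 55.732356162966205, 'cx': 318.7812802884197, 'cy': 200.28736428845625, 'view': array([[ 0.00649245, -0.99990929,  0.01180098, -0.08764831],
       [ 0.99241667,  0.00789151,  0.12266569, -0.51235073],
       [-0.12274769,  0.01091509,  0.99237788, -0.89370174],
       [ 0.        ,  0.        ,  0.        ,  1.        ]])}
side {'frame': None, 'depth': None, 'fovy': 47.55037201855622, 'cx': 309.9116154204918, 'cy': 200.8512339532965, 'view': array([[-0.99996634,  0.00808031, -0.00142152,  0.50261574],
       [-0.00560392, -0.54613649,  0.83767746, -0.10494811],
       [ 0.00599235,  0.83765723,  0.54616339, -0.92312341],
       [ 0.        ,  0.        ,  0.        ,  1.        ]])}
{'clock': 0.1, 'joints': array([ 1.05217972e+00,  2.59247437e-01,  1.53595629e+00,  5.87845484e-06,
        1.34801470e+00, -2.02774900e-01]), 'qvel': array([ 9.16972129e-05,  5.58481677e-04, -3.15851015e-03, -9.90845403e-04,
       -9.70142982e-04,  7.93937613e-04]), 'tau': array([ 2.88359690e-03, -4.38206434e+01, -2.84644818e+01,  7.19437748e-02,
        3.61639867e-02, -7.66440598e-05]), 'tcp_pos': array([0.17055392, 0.52237253, 0.21792002]), 'eef_rot': array([-2.89570106e-04,  1.57265865e-01,  9.87555966e-01, -7.59567656e-04]), 'ft_force': array([-0.22582287,  0.81188399,  0.1577873 ]), 'torque': array([-0.0584339 ,  0.00598021, -0.00056227]), 'finger_force': 0.0, 'opening': 0.09289526829383526}
```

View pics/top0.png

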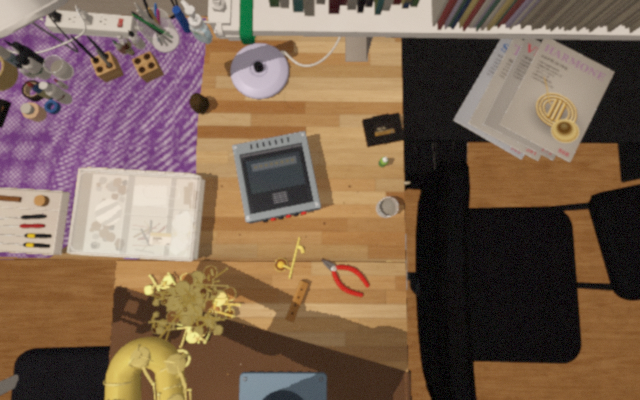

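View pics/side0.png

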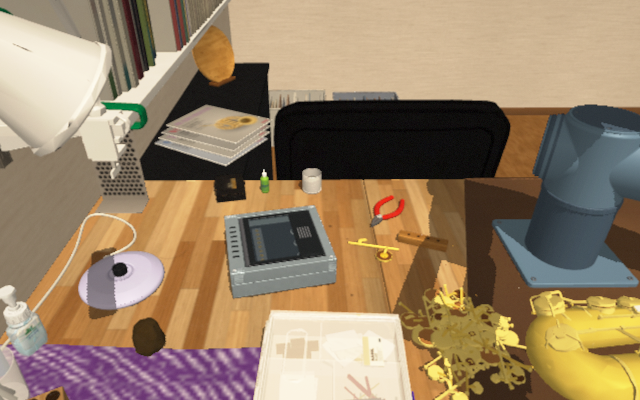

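Top view: console around (277,176), sockets/front at the bottom facing the robot, thumb pad near (280,197); sax key (290,258), pliers (345,278), pot (387,207), bottle (383,161). Side view: console (280,248) with its front to the right. Now I'll measure the pose.

```bash
python3 - <<'E'
from h import *
from scipy.ndimage import label
for n,box in (('top',(215,120,340,235)),('side',(200,190,350,305))):
    c=dict(np.load(n+'0.npz'))
    f=200/np.tan(np.radians(c['fovy'])/2); d=c['depth']
    u,v=np.meshgrid(np.arange(640),np.arange(400))
    P=np.stack([(u-c['cx'])/f*d,-(v-c['cy'])/f*d,-d,np.ones_like(d)],-1)@np.linalg.inv(c['view']).T
    m=np.zeros(d.shape,bool);m[box[1]:box[3],box[0]:box[2]]=1
    m&=(P[...,2]>.055)&(P[...,2]<.075)&(d>0)
    L,k=label(m);s=np.bincount(L.ravel());s[0]=0;m=L==s.argmax()
    q=P[m][:,:3];print(n,m.sum(),'z med',np.median(q[:,2]))
    r=cv2.minAreaRect(q[:,:2].astype(np.float32));print(r)
    for p in [(280,197),(290,258),(345,278),(190,295),(145,350),(185,345)] if n=='top' else [(305,232),(500,350),(570,320),(280,255)]:
        print(p,P[p[1],p[0],:3].round(3))
c=cv2.imread('pics/top0.png')[115:240,205:410];c2=cv2.imread('pics/side0.png')[190:310,205:405]
cv2.imwrite('pics/crop.png',np.vstack([cv2.resize(c,(492,300),interpolation=2),cv2.resize(c2,(492,295),interpolation=2)]))
E
```

```text
top 5856 z med 0.06320916706262858
((0.5674906969070435, 0.020386621356010437), (0.19024033844470978, 0.1800750494003296), 11.915849685668945)
(280, 197) [0.516 0.008 0.064]
(290, 258) [ 0.372 -0.014 -0.001]
(345, 278) [ 0.324 -0.15   0.001]
(190, 295) [0.284 0.22  0.028]
(145, 350) [0.177 0.289 0.097]
(185, 345) [0.165 0.234 0.006]
side 6079 z med 0.06360612236653829
((0.5672860145568848, 0.020939670503139496), (0.19003337621688843, 0.18337124586105347), 11.77599811553955)
(305, 232) [0.512 0.012 0.065]
(500, 350) [0.215 0.258 0.023]
(570, 320) [0.13  0.261 0.092]
(280, 255) [0.557 0.078 0.063]
```

View pics/crop.png

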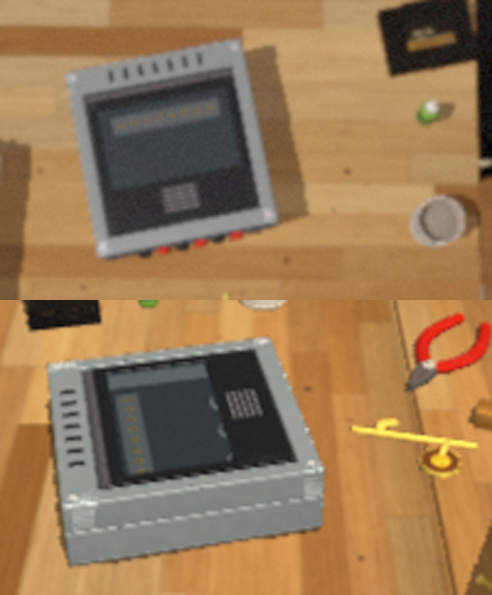

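The crop shows the sockets at the front (lower edge) and the thumb pad at crop (180,197). The console is at (0.567, 0.0206) with yaw +11.85°, and the two views agree. The pad measures (0.516, 0.008), against (0.515, 0.0096) from the model. Next I'll turn the gripper to line up with the console, close it, and travel.

```bash
python3 - <<'E'
from h import *
c=dict(np.load('top0.npz'));f=200/np.tan(np.radians(c['fovy'])/2); d=c['depth']
u,v=np.meshgrid(np.arange(640),np.arange(400))
P=np.stack([(u-c['cx'])/f*d,-(v-c['cy'])/f*d,-d,np.ones_like(d)],-1)@np.linalg.inv(c['view']).T
x,y,z=P[...,0],P[...,1],P[...,2];m=(d>0)&(x>.05)&(x<.75)&(y>-.15)&(y<.45)
i=np.argmax(np.where(m,z,-1));print(P.reshape(-1,4)[i])
E
```

```text
[0.70305313 0.31770886 0.50596417 1.        ]
```

Call:
{"fn": "send_rows", "kwargs": {"xyz": [[0, 0, -0.008], [0, 0, -0.008], [0, 0, -0.008], [0, 0, -0.008], [0, 0, -0.008], [0, 0, 0]], "turn": [[0, 0, -0.1045], [0, 0, -0.1045], [0, 0, -0.1045], [0, 0, -0.1045], [0, 0, -0.1045], [0, 0, 0]], "gripper": [0, 0, 0, 0, 0, 0]}}

```text
clock: 0.6
tcp_pos: [0.1711, 0.5233, 0.2599]
eef_rot: [0.001, -0.105, 0.994, 0.001]
ft_force: [0.3, -1.4, -0.7]
opening: 0.0574
finger_force: 0.0
```

Call:
{"fn": "send_rows", "kwargs": {"xyz": [[-0.0116, -0.0286, 0], [-0.0116, -0.0286, 0], [-0.0116, -0.0286, 0], [-0.0116, -0.0286, 0], [-0.0116, -0.0286, 0], [-0.0116, -0.0286, 0], [-0.0116, -0.0286, 0], [-0.0116, -0.0286, 0], [-0.0116, -0.0286, 0], [-0.0116, -0.0286, 0], [-0.0116, -0.0286, 0], [-0.0116, -0.0286, 0], [-0.0116, -0.0286, 0], [-0.0116, -0.0286, 0], [-0.0116, -0.0286, 0], [-0.0116, -0.0286, 0], [-0.0116, -0.0286, 0], [-0.0116, -0.0286, 0], [-0.0116, -0.0286, 0], [-0.0116, -0.0286, 0]], "turn": [[0, 0, 0], [0, 0, 0], [0, 0, 0], [0, 0, 0], [0, 0, 0], [0, 0, 0], [0, 0, 0], [0, 0, 0], [0, 0, 0], [0, 0, 0], [0, 0, 0], [0, 0, 0], [0, 0, 0], [0, 0, 0], [0, 0, 0], [0, 0, 0], [0, 0, 0], [0, 0, 0], [0, 0, 0], [0, 0, 0]], "gripper": [0, 0, 0, 0, 0, 0, 0, 0, 0, 0, 0, 0, 0, 0, 0, 0, 0, 0, 0, 0]}}

```text
clock: 2.27
tcp_pos: [0.5155, 0.0092, 0.2578]
eef_rot: [-0.001, -0.101, 0.995, 0.0]
ft_force: [1.2, 0.6, -0.2]
opening: 0.0004
finger_force: 0.0
```

```bash
cat >> h.py <<'E'
from scipy.spatial.transform import Rotation as Ro
A=np.radians(11.85);O=np.array([.5674,.0206,0])
M=np.array([[np.cos(A),-np.sin(A),0],[np.sin(A),np.cos(A),0],[0,0,1]])
def W(p): return O+M@np.array(p)
def tool(s,p):
    "tool-frame shift from state s to console point p; also rotvec to console-aligned down (x=-cx,y=cy)"
    q=s['eef_rot'];R=Ro.from_quat([q[1],q[2],q[3],q[0]]).as_matrix()
    T=M@np.diag([-1,1,-1.])
    print('console pos',(M.T@(s['tcp_pos']-O)).round(4),'F',s['ft_force'].round(2),'t',round(s['clock'],2))
    print('shift',(R.T@(W(p)-s['tcp_pos'])).round(4),'rotvec',Ro.from_matrix(R.T@T).as_rotvec().round(4))
E
python3 - <<'E'
from h import *
tool(manip.read_state(),[-.054,0,.085])
E
```

```text
console pos [-0.0531 -0.0005  0.2578] F [ 1.17  0.63 -0.25] t 2.27
shift [0.0007 0.0004 0.1728] rotvec [ 0.0005 -0.001  -0.0041]
```

Call:
{"fn": "send_rows", "kwargs": {"xyz": [[0, 0, 0.03], [0, 0, 0.03], [0, 0, 0.03], [0, 0, 0.03], [0, 0, 0.03], [0, 0, 0.023], [0, 0, 0], [0, 0, 0], [0, 0, 0]], "turn": [[0, 0, 0], [0, 0, 0], [0, 0, 0], [0, 0, 0], [0, 0, 0], [0, 0, 0], [0, 0, 0], [0, 0, 0], [0, 0, 0]], "gripper": [0, 0, 0, 0, 0, 0, 0, 0, 0]}}

```text
clock: 3.02
tcp_pos: [0.516, 0.0105, 0.0866]
eef_rot: [0.001, -0.103, 0.995, -0.0]
ft_force: [0.1, -0.3, 0.3]
opening: 0.0003
finger_force: 0.0
```

```bash
python3 - <<'E'
from h import *
c=snap('side','s1.png');t=snap('top')
tool(manip.read_state(),[-.054,0,.0585])
cv2.imwrite('pics/s1c.png',np.vstack([cv2.resize(c['frame'][120:310,180:430],(500,300)),cv2.resize(t['frame'][110:260,205:410],(410,300))[:, :,].copy() if 0 else cv2.resize(t['frame'][110:260,205:455],(500,300))])[:,:,::-1])
E
```

```text
console pos [-0.0518  0.0004  0.0874] F [ 0.35  0.56 -0.59] t 3.12
shift [ 0.0023 -0.0004  0.0289] rotvec [-0.0013  0.0031 -0.0008]
```

View pics/s1c.png

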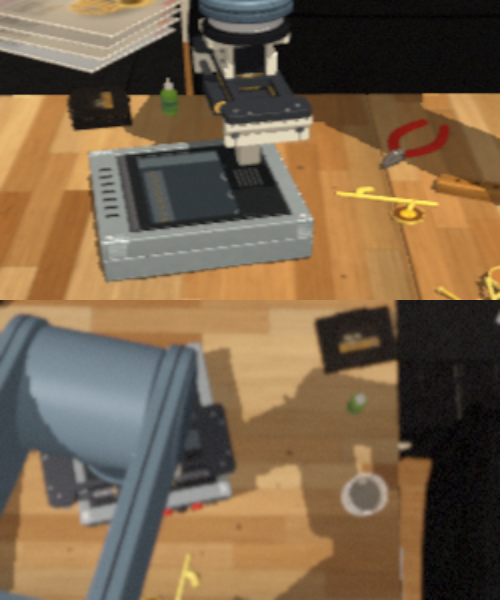

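The shut fingertips are just above the thumb pad (crop ~(247,158)) and the gripper is aligned with the console. Pressing now.

Call:
{"fn": "send_rows", "kwargs": {"xyz": [[0.002, 0, 0.006], [0, 0, 0.006], [0, 0, 0.006], [0, 0, 0.003], [0, 0, 0.003], [0, 0, 0.003], [0, 0, 0.003], [0, 0, 0]], "turn": [[0, 0, 0], [0, 0, 0], [0, 0, 0], [0, 0, 0], [0, 0, 0], [0, 0, 0], [0, 0, 0], [0, 0, 0]], "gripper": [0, 0, 0, 0, 0, 0, 0, 0]}}

```text
clock: 3.78
tcp_pos: [0.513, 0.0102, 0.0585]
eef_rot: [-0.0, -0.103, 0.995, -0.0]
ft_force: [-10.7, 0.8, 28.4]
opening: 0.0005
finger_force: 14.3
```

Call:
{"fn": "send_rows", "kwargs": {"xyz": [[0, 0, -0.025], [0.02, 0, -0.035], [0.03, 0, -0.028], [0.03, 0, -0.028], [0.03, 0, -0.028], [0, 0, 0], [0, 0, 0], [0, 0, 0], [0, 0, 0], [0, 0, 0], [0, 0, 0], [0, 0, 0], [0, 0, 0], [0, 0, 0], [0, 0, 0], [0, 0, 0], [0, 0, 0], [0, 0, 0], [0, 0, 0], [0, 0, 0]], "turn": [[0, 0, 0], [0, 0, 0], [0, 0, 0], [0, 0, 0], [0, 0, 0], [0, 0, 0], [0, 0, 0], [0, 0, 0], [0, 0, 0], [0, 0, 0], [0, 0, 0], [0, 0, 0], [0, 0, 0], [0, 0, 0], [0, 0, 0], [0, 0, 0], [0, 0, 0], [0, 0, 0], [0, 0, 0], [0, 0, 0]], "gripper": [0, 0, 0, 0, 0, 0, 0, 0, 0, 0, 0, 0, 0, 0, 0, 0, 0, 0, 0, 0]}}

```text
clock: 5.45
tcp_pos: [0.4056, -0.0124, 0.1997]
eef_rot: [0.0, -0.103, 0.995, -0.0]
ft_force: [-0.2, -1.3, 0.5]
opening: 0.0005
finger_force: 0.0
```

Call:
{"fn": "send_rows", "kwargs": {"xyz": [[0, 0, 0], [0, 0, 0], [0, 0, 0], [0, 0, 0], [0, 0, 0], [0, 0, 0], [0, 0, 0], [0, 0, 0], [0, 0, 0], [0, 0, 0], [0, 0, 0], [0, 0, 0], [0, 0, 0], [0, 0, 0], [0, 0, 0], [0, 0, 0], [0, 0, 0], [0, 0, 0]], "turn": [[0, 0, 0], [0, 0, 0], [0, 0, 0], [0, 0, 0], [0, 0, 0], [0, 0, 0], [0, 0, 0], [0, 0, 0], [0, 0, 0], [0, 0, 0], [0, 0, 0], [0, 0, 0], [0, 0, 0], [0, 0, 0], [0, 0, 0], [0, 0, 0], [0, 0, 0], [0, 0, 0]], "gripper": [0, 0, 0, 0, 0, 0, 0, 0, 0, 0, 0, 0, 0, 0, 0, 0, 0, 0]}}

```text
clock: 6.95
tcp_pos: [0.4056, -0.0124, 0.1997]
eef_rot: [0.0, -0.103, 0.995, 0.0]
ft_force: [0.2, -0.1, 0.6]
opening: 0.0005
finger_force: 0.0
```

```bash
cat > look.py <<'E'
from h import *
import sys
n=sys.argv[1]
c=snap('side');t=snap('top')
np.savez(n+'_s.npz',**c);np.savez(n+'_t.npz',**t)
tool(manip.read_state(),[-.044,0,.085])
cv2.imwrite('pics/'+n+'.png',np.vstack([cv2.resize(c['frame'][120:310,180:430],(500,300),interpolation=2),cv2.resize(t['frame'][110:260,205:455],(500,300),interpolation=2)])[:,:,::-1])
E
python3 look.py open
python3 - <<'E'
from h import *
for n in 'st':
    c=dict(np.load(f'open_{n}.npz'))
    for y in (-.038,0,.038):
        for z in (.046,.052):
            u,v=pix(c,W([-.044,y,z])); u,v=int(round(u)),int(round(v))
            p=M.T@(world(c,u,v)-O); print(n,y,z,(u,v),c['frame'][v,u],p.round(4), 'maxz', max((world(c,u+i,v+j)[2] for i in range(-4,5) for j in range(-4,5))).round(4))
E
```

```text
console pos [-0.1651  0.0009  0.1997] F [-0.41 -0.57 -0.06] t 7.05
shift [-0.1211 -0.0009  0.1147] rotvec [-0.      0.0001 -0.0001]
s -0.038 0.046 (295, 228) [243 237 222] [-0.0426 -0.0319  0.0514] maxz 0.0522
s -0.038 0.052 (295, 226) [243 237 221] [-0.0443 -0.0409  0.0496] maxz 0.0522
s 0 0.046 (299, 240) [243 238 222] [-0.0444  0.0002  0.0452] maxz 0.0476
s 0 0.052 (299, 237) [37 38 36] [-0.0478 -0.018   0.0383] maxz 0.0476
s 0.038 0.046 (303, 252) [243 238 222] [-0.0444  0.0391  0.0465] maxz 0.0476
s 0.038 0.052 (303, 249) [33 33 33] [-0.0482  0.0198  0.0376] maxz 0.0476
t -0.038 0.046 (295, 192) [230 221 210] [-0.0456 -0.0384  0.048 ] maxz 0.0546
t -0.038 0.052 (295, 191) [232 222 211] [-0.0432 -0.0389  0.0482] maxz 0.9508
t 0 0.046 (279, 195) [231 221 210] [-0.0451  0.0007  0.0476] maxz 0.0491
t 0 0.052 (279, 194) [231 223 211] [-0.0424  0.0004  0.0459] maxz 0.0491
t 0.038 0.046 (264, 198) [227 218 208] [-0.045   0.0375  0.0469] maxz 0.9508
t 0.038 0.052 (263, 197) [226 217 207] [-0.0419  0.0396  0.0452] maxz 0.9508
```

View pics/open.png

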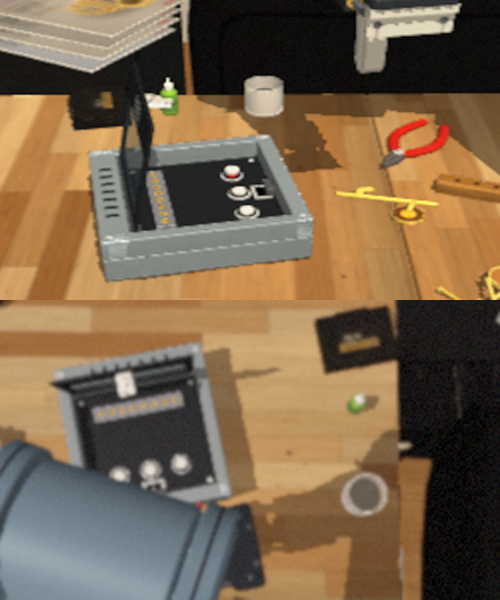

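The flap is wide open. The tripped button is the one at y = -38 mm, with its red band visible at crop (232,172) and its top at 0.052 in both views. I'll move over it and press.

Call:
{"fn": "send_rows", "kwargs": {"xyz": [[-0.02, -0.0065, 0], [-0.02, -0.0065, 0], [-0.02, -0.0065, 0], [-0.02, -0.0065, 0.02], [-0.02, -0.0065, 0.025], [-0.02, -0.0065, 0.025], [0, 0, 0.025], [0, 0, 0.02], [0, 0, 0], [0, 0, 0]], "turn": [[0, 0, 0], [0, 0, 0], [0, 0, 0], [0, 0, 0], [0, 0, 0], [0, 0, 0], [0, 0, 0], [0, 0, 0], [0, 0, 0], [0, 0, 0]], "gripper": [0, 0, 0, 0, 0, 0, 0, 0, 0, 0]}}

```text
clock: 7.88
tcp_pos: [0.5302, -0.0257, 0.0838]
eef_rot: [-0.001, -0.103, 0.995, 0.001]
ft_force: [0.4, -0.1, 0.4]
opening: 0.0003
finger_force: 0.0
```

```bash
python3 - <<'E'
from h import *
tool(manip.read_state(),[-.045,-.038,.046])
E
```

```text
console pos [-0.0459 -0.0377  0.0838] F [ 0.37 -0.14  0.39] t 7.88
shift [-0.001  -0.0004  0.0378] rotvec [ 0.0014 -0.0027 -0.0001]
```

Call:
{"fn": "send_rows", "kwargs": {"xyz": [[-0.001, 0, 0.012], [0, 0, 0.012], [0, 0, 0.005], [0, 0, 0.003], [0, 0, 0.003], [0, 0, 0.003], [0, 0, 0.002], [0, 0, 0], [0, 0, 0]], "turn": [[0, 0, 0], [0, 0, 0], [0, 0, 0], [0, 0, 0], [0, 0, 0], [0, 0, 0], [0, 0, 0], [0, 0, 0], [0, 0, 0]], "gripper": [0, 0, 0, 0, 0, 0, 0, 0, 0]}}

```text
clock: 8.63
tcp_pos: [0.5329, -0.0259, 0.0463]
eef_rot: [0.001, -0.103, 0.995, -0.0]
ft_force: [-2.5, -0.4, 9.6]
opening: 0.0005
finger_force: 4.9
```

Call:
{"fn": "send_rows", "kwargs": {"xyz": [[0.001, 0, 0.001], [0, 0, 0.0005], [0, 0, 0], [0, 0, 0]], "turn": [[0, 0, 0], [0, 0, 0], [0, 0, 0], [0, 0, 0]], "gripper": [0, 0, 0, 0]}}

```text
clock: 8.97
tcp_pos: [0.5329, -0.026, 0.0462]
eef_rot: [0.002, -0.103, 0.995, -0.001]
ft_force: [-3.8, 1.9, 18.8]
opening: 0.0004
finger_force: 9.4
```

Call:
{"fn": "send_rows", "kwargs": {"xyz": [[0, 0, -0.025], [0.01, 0, -0.025], [0.03, 0.006, -0.03], [0.03, 0.006, -0.03], [0.03, 0.006, -0.03], [0.02, 0.01, -0.03], [0, 0.01, -0.02], [0, 0, 0], [0, 0, 0]], "turn": [[0, 0, 0], [0, 0, 0], [0, 0, 0], [0, 0, 0], [0, 0, 0], [0, 0, 0], [0, 0, 0], [0, 0, 0], [0, 0, 0]], "gripper": [0, 0, 0, 0, 0, 0, 0, 0, 0]}}

```text
clock: 9.72
tcp_pos: [0.4091, -0.0134, 0.2322]
eef_rot: [0.002, -0.104, 0.995, -0.001]
ft_force: [-0.3, 0.7, 0.2]
opening: 0.0006
finger_force: 0.0
```

```bash
python3 look.py in1
python3 - <<'E'
from h import *
c=dict(np.load('in1_s.npz'))
for y in (-.038,0,.038):
    u,v=pix(c,W([-.044,y,.046])); u,v=int(round(u)),int(round(v))
    print(y,max((world(c,u+i,v+j)[2] for i in range(-4,5) for j in range(-4,5))).round(4))
# flap front edge: points high in the console frame
f=200/np.tan(np.radians(c['fovy'])/2); d=c['depth'];u,v=np.meshgrid(np.arange(640),np.arange(400))
P=np.stack([(u-c['cx'])/f*d,-(v-c['cy'])/f*d,-d,np.ones_like(d)],-1)@np.linalg.inv(c['view']).T
q=(P[...,:3]-O)@M;m=(d>0)&(abs(q[...,1])<.08)&(q[...,2]>.1)&(q[...,2]<.22)&(q[...,0]>-.03)&(q[...,0]<.12)
k=q[m];print(len(k),k.min(0).round(3),k.max(0).round(3));
s=(abs(k[:,2]-.174)<.006);print(np.percentile(k[s],[5,50,95],axis=0).round(3))
E
```

```text
console pos [-0.1627 -0.0006  0.23  ] F [ 0.33 -0.26 -0.89] t 9.82
shift [-0.1188  0.0006  0.1449] rotvec [ 0.0002 -0.0006  0.0001]
-0.038 0.0484
0 0.0478
0.038 0.5928
901 [ 0.015 -0.076  0.1  ] [0.058 0.078 0.199]
[[ 0.023 -0.068  0.169]
 [ 0.045  0.013  0.175]
 [ 0.047  0.074  0.18 ]]
```

View pics/in1.png

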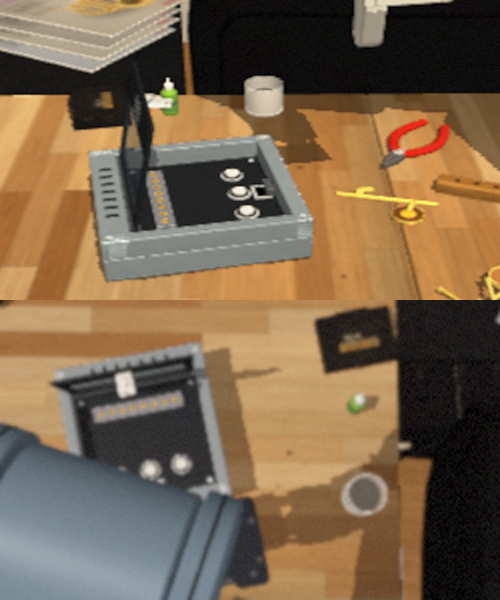

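The button is in and all three sit level. The open flap's outer face is at console x ≈ 0.047 at z 0.175. Now I'll go over the flap and down behind it.

Call:
{"fn": "send_rows", "kwargs": {"xyz": [[0, 0, -0.025], [-0.02, 0, -0.01], [-0.03, 0, 0], [-0.03, 0, 0], [-0.03, 0, 0], [-0.03, 0, 0], [-0.03, 0, 0], [-0.03, 0, 0], [-0.03, 0, 0], [-0.01, 0, 0], [0, 0, 0], [0, 0, 0.03], [0, 0, 0.03], [0, 0, 0.025], [0, 0, 0], [0, 0, 0]], "turn": [[0, 0, 0], [0, 0, 0], [0, 0, 0], [0, 0, 0], [0, 0, 0], [0, 0, 0], [0, 0, 0], [0, 0, 0], [0, 0, 0], [0, 0, 0], [0, 0, 0], [0, 0, 0], [0, 0, 0], [0, 0, 0], [0, 0, 0], [0, 0, 0]], "gripper": [0, 0, 0, 0, 0, 0, 0, 0, 0, 0, 0, 0, 0, 0, 0, 0]}}

```text
clock: 11.15
tcp_pos: [0.6415, 0.0357, 0.1784]
eef_rot: [-0.003, -0.103, 0.995, 0.001]
ft_force: [0.1, -0.3, 0.8]
opening: 0.0003
finger_force: 0.0
```

```bash
python3 - <<'E'
from h import *
tool(manip.read_state(),[.0517,0,.1758])
th=np.array([1.4,1.3,1.2,1.1,1.0,.9,.8,.7,.6,.5,.4,.3,.2,.12,.06,0,-.047])
x=.0685-.116*np.cos(th)+.003*np.sin(th);z=.061+.116*np.sin(th)+.003*np.cos(th)
print(np.c_[-np.diff(x),-np.diff(z)].round(4))
E
```

```text
console pos [ 0.0756 -0.0004  0.1784] F [ 0.1  -0.33  0.8 ] t 11.15
shift [0.0239 0.0004 0.0027] rotvec [ 0.0016 -0.0054 -0.0005]
[[0.0114 0.0022]
 [0.0111 0.0034]
 [0.0107 0.0045]
 [0.0102 0.0055]
 [0.0096 0.0065]
 [0.0089 0.0074]
 [0.0081 0.0083]
 [0.0073 0.009 ]
 [0.0063 0.0097]
 [0.0053 0.0103]
 [0.0043 0.0108]
 [0.0032 0.0112]
 [0.0017 0.0091]
 [0.0008 0.0069]
 [0.0004 0.007 ]
 [0.     0.0055]]
```

Call:
{"fn": "send_rows", "kwargs": {"xyz": [[0.008, 0, 0.001], [0.008, 0, 0.001], [0.008, 0, 0.001], [0.0114, 0, 0.0022], [0.0111, 0, 0.0034], [0.0107, 0, 0.0045], [0.0102, 0, 0.0055], [0.0096, 0, 0.0065], [0.0089, 0, 0.0074], [0.0081, 0, 0.0083], [0.0073, 0, 0.009], [0.0063, 0, 0.0097], [0.0053, 0, 0.0103], [0.0043, 0, 0.0108], [0.0032, 0, 0.0112], [0, 0, 0], [0, 0, 0]], "turn": [[0, 0, 0], [0, 0, 0], [0, 0, 0], [0, 0, 0], [0, 0, 0], [0, 0, 0], [0, 0, 0], [0, 0, 0], [0, 0, 0], [0, 0, 0], [0, 0, 0], [0, 0, 0], [0, 0, 0], [0, 0, 0], [0, 0, 0], [0, 0, 0], [0, 0, 0]], "gripper": [0, 0, 0, 0, 0, 0, 0, 0, 0, 0, 0, 0, 0, 0, 0, 0, 0]}}

```text
clock: 12.57
tcp_pos: [0.5251, 0.0111, 0.0898]
eef_rot: [0.0, -0.103, 0.995, -0.0]
ft_force: [0.1, 0.3, 1.6]
opening: 0.0005
finger_force: 0.6
```

```bash
python3 - <<'E'
from h import *
tool(manip.read_state(),[-.0475,0,.0585])
E
```

```text
console pos [-0.0433 -0.0006  0.0898] F [0.08 0.29 1.58] t 12.57
shift [0.0042 0.0007 0.0313] rotvec [-0.0003  0.0007 -0.0004]
```

Call:
{"fn": "send_rows", "kwargs": {"xyz": [[0.002, 0, 0.008], [0.002, 0, 0.007], [0, 0, 0.006], [0, 0, 0.004], [0, 0, 0.003], [0, 0, 0.003], [0, 0, 0.002], [0, 0, 0.001], [0, 0, 0], [0, 0, 0]], "turn": [[0, 0, 0], [0, 0, 0], [0, 0, 0], [0, 0, 0], [0, 0, 0], [0, 0, 0], [0, 0, 0], [0, 0, 0], [0, 0, 0], [0, 0, 0]], "gripper": [0, 0, 0, 0, 0, 0, 0, 0, 0, 0]}}

```text
clock: 13.4
tcp_pos: [0.5221, 0.0102, 0.0588]
eef_rot: [0.001, -0.104, 0.995, -0.001]
ft_force: [-10.3, 0.4, 35.5]
opening: 0.0006
finger_force: 18.2
```

Call:
{"fn": "send_rows", "kwargs": {"xyz": [[0, 0, -0.004], [0, 0, -0.004], [0, 0, -0.01], [0, 0, -0.02], [0.02, 0, -0.03], [0.03, 0, -0.03], [0.03, 0, -0.03], [0.03, 0, -0.03], [0, 0, 0], [0, 0, 0], [0, 0, 0], [0, 0, 0], [0, 0, 0], [0, 0, 0], [0, 0, 0], [0, 0, 0], [0, 0, 0], [0, 0, 0], [0, 0, 0], [0, 0, 0]], "turn": [[0, 0, 0], [0, 0, 0], [0, 0, 0], [0, 0, 0], [0, 0, 0], [0, 0, 0], [0, 0, 0], [0, 0, 0], [0, 0, 0], [0, 0, 0], [0, 0, 0], [0, 0, 0], [0, 0, 0], [0, 0, 0], [0, 0, 0], [0, 0, 0], [0, 0, 0], [0, 0, 0], [0, 0, 0], [0, 0, 0]], "gripper": [0, 0, 0, 0, 0, 0, 0, 0, 0, 0, 0, 0, 0, 0, 0, 0, 0, 0, 0, 0]}}

```text
clock: 15.07
tcp_pos: [0.4155, -0.0119, 0.2113]
eef_rot: [0.0, -0.103, 0.995, -0.0]
ft_force: [-0.7, -0.2, -0.4]
opening: 0.0003
finger_force: 0.0
```

```bash
python3 look.py shut; python3 - <<'E'
from h import *
c=dict(np.load('shut_s.npz'))
for x in (-.07,-.054,0,.04):
    u,v=pix(c,W([x,0,.064])); print(x,np.median([world(c,u+i,v+j)[2] for i in(-1,0,1) for j in (-1,0,1)]).round(4))
E
```

```text
console pos [-0.1554 -0.0006  0.2113] F [-0.17 -0.52 -0.7 ] t 15.17
shift [-0.1114  0.0006  0.1263] rotvec [-0.0001  0.0001 -0.0001]
-0.07 0.0627
-0.054 0.0631
0 0.063
0.04 0.0636
```

View pics/shut.png

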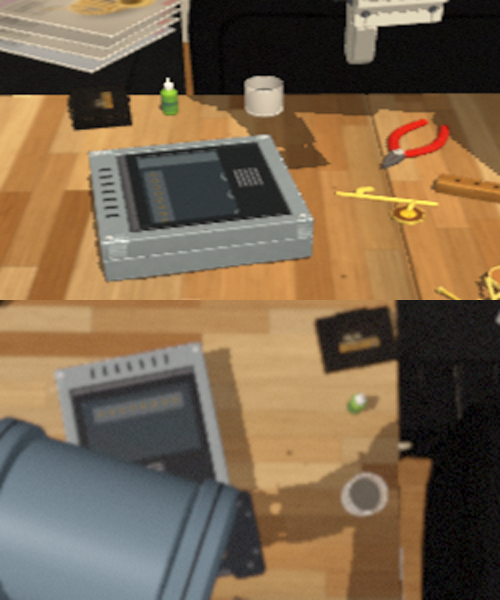

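The flap is flush and latched, the surrounding things haven't moved, and the robot is clear.

```bash
python3 -c "
from cell import manip; print(manip.sign_off())"
```

```text
the job is handed in; nothing more can be done
None
```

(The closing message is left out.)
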